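Empty the scale's scoop pan into the soak pot and put the pan back on its key

ROBOT

A 6-joint arm with a two-finger parallel gripper is mounted at the origin on the work surface; the furniture and walls round the work are solid. World frame = base frame: x ahead of the robot, y to its left, z up, the work surface at z = 0. Lengths are in m, angles in rad, forces in N, time in s.
With the tool pointing down it reaches from about 0.35 to 0.775 m from the base axis. Payload 7.3 kg.
Tool frame: the origin (TCP) lies at the very end of the fingers, on their centre line; the grasp point (between the pads) lies 19 mm behind it; z points along the fingers, y is the line along which they close (so a half turn about z gives the same grasp; the last joint's range is limited). The gripper opens to 92 mm and grips with 3 to 60 N. Pads are 19 mm wide; open, the fingers measure 130 mm over their backs; the gripper's body (75 mm by 190 mm) begins 47 mm behind the grasp point.
Start: joints at [-1.364, 0.342, 1.524, -0, 1.275, -0.146], TCP at [0.181, -0.493, 0.227] pointing down, gripper open.
Joint ranges: [-2.53, 2.53], [-0.77, 2.02], [0.04, 2.7], [-1, 4.14], [0.28, 2.66], [-3.11, 3.11]. Speed limits (rad/s): [2.57, 2.57, 3.14, 3.14, 3.14, 3.14].

INTERFACE

Orientations are given as [roll, pitch, yaw] about the fixed x, y, z axes, in that order (R = Rz(yaw) Ry(pitch) Rx(roll)).
In Python, from cell import robot gives the robot as it stands. The module is installed in compiled form; this text tells all that it offers.
- The arm moves only by the tool arm_command, never from a script. Its argument "moves" is a list of rows, each a list of 3 entries, a list of its own where there are three numbers: the shift along the tool's x, y, z in m, then the turn, a rotation vector about the tool's x, y, z in rad, then the finger opening in m, from 0 to 0.0918. In form: [[[dx, dy, dz], [ax, ay, az], claw], ...]. A call has exactly 5 rows; each row is the pose to reach, as a shift and turn from the pose commanded when the call began, along the tool's axes at that moment; what a row does not reach only later rows make up. A row lasts 1/10 s, in which the tool goes at most 50 mm and 8.59 degrees, less where a joint would pass 70% of its speed; a pose out of reach is approached as far as the arm can. A call with a gripper value outside its range is refused whole. The fingers move at their own pace and stop on an object; "squeeze" is the grip in N (left out, the last holds). Time passes only in rows, so rows that repeat a pose let the fingers close, or fill a call up. It gives the time, the measured TCP pose, the force, the opening and the grip force at its end, in the units of the state.
- robot.observe(): the state, without advancing time (a new reading comes with each control period).
- robot.read_camera(name): name is "side" or "top"; returns the picture (384x512x3 uint8, red, green, blue); there is no depth.
- robot.camera_model(name): a dict with "fx", "fy", "cx", "cy" (pixels), "k1" (the pictures are not rectified: a ray, as slopes to the right and down, at radius r is drawn at 1 + k1 r^2 times it, then the intrinsics apply), "R" (3x3) and "t" (3): a world point X has camera coordinates R X + t. Camera axes: x right, y down, z forward; pixel columns grow to the right and rows downward; lengths in m; the calibration is good to about 2 mm. A picture is of the moment at which its call begins. camera_model takes no time and is no camera call.
- robot.hand_in(): hands the job in; it is judged then, once.
The state is a dict: "time": time; "qpos": joint angles; "qvel": joint speeds; "joint_efforts": joint torques, N m; "tool_pos": TCP position; "tool_rot": TCP orientation; "contact_force": force on the tool from outside, world axes, zero at the start; "torque": the same for the moment, N m; "opening": finger opening in m; "grip_force": force on a finger pad.
Only numpy, scipy, OpenCV 4.12 (cv2) and the standard library are available. Lean on these libraries where they do the work, as an engineer would, in place of code of your own. Each camera call takes 0.05 s, during which the arm holds its last target. There are 200 camera calls.

TASK

The weighed brass fittings (an elbow, a nipple and a plug) are to go into the steel pot for soaking: take the scoop pan off the dial scale by its handle, carry it level to the pot with all three aboard, and tip them in over the spout without spilling any and without touching them with the gripper. Then set the empty pan gently back on the scale the same way round as before, its notched foot down over the platform's key, press it fully home past the spring clips and let go. Leave the pot where it stands and the other things on the counter alone.

Things in the scene. Friction and masses are not known exactly. Their poses are not given: they have to be found in the camera images.
- dial_scale: White enamelled mechanical kitchen scale with a black base, 158 x 148 mm, 80 mm high, standing fixed on its rubber feet. Origin: centre of its underside, on the counter. Its x axis points from the round dial (sloping front) to the back, z up. On top is a sprung aluminium platform on a stem.
- seat (a point): Centre of the top face of the scale's platform plate (98 mm along x, 78 along y), axes as the scale's, moving with the platform; about 94 mm above the counter under the loaded pan. On the plate stands a boss 69 (x) x 49 (y) mm, 9 mm high, centred here, with the key on its dial side; the sides of both draw in by 0.8 mm towards the top.
- key (a point): Middle of the key's top face, 41 mm from seat towards -x (the dial), 9 mm up: a tongue 13 mm wide (y), running out to x = -49 mm. A ramped spring clip in each of its sides bears on the notch: the empty pan's weight leaves its handle side 4 to 6 mm up on the clips; pushing it home takes 5 to 10 N down over the notch, pulling it off about 4 N more than its weight.
- platform (a joint): Height of the sprung platform, m, positive down: about 0 under the loaded pan, -0.002 under the empty pan, -0.0045 with nothing on it (upper stop -0.0055, lower stop 0.008). Spring about 0.9 N per mm, so it sinks while the pan is pressed home; no more than 35 N on it.
- scoop_pan: The scale's steel scoop pan, 0.18 to 0.28 kg. Origin: centre of the underside of its foot; x points to the open spout, z up. Tray floor z = 11 to 14 mm, from the back wall at x = -75 to the spout edge (no lip) at x = 80; 92 mm wide, narrowing from x = 10 to 72 mm at the spout; walls up to z = 48 mm at the back, 17 at the spout. It balances within 45 mm of the origin.
- pan_notch (a point): Middle of the 16 mm wide notch (y) in the handle-side bar of the pan's foot, 39 mm behind the pan's origin, at the foot's underside. The foot is a frame 84 (x) x 64 (y) mm, bars 6 wide and 11 mm high, open inside 72 x 52. Seated, it stands on the plate round the boss, key in notch, pan origin on seat, x axes parallel; 1.5 mm play each way. The other way round it stays up on the key.
- pan_grip (a point): Point on the middle line of the pan's handle, 130 mm behind the pan's origin (x = -130, z = 32 mm); axes as the pan's. Handle: a straight black bar along x from x = -90 to -185 mm, 20 mm wide (y), 22 mm high (z = 21 to 43); clear of the scale beneath and free on both sides.
- pan_spout (a point): Middle of the pan's spout edge, on the top face of the tray floor (x = 80, y = 0, z = 14 mm in the pan's frame); axes as the pan's.
- elbow_brass_1: Brass pipe elbow, 37 x 37 x 26 mm, 75 g, lying in the pan. Origin: centre of its underside as it lies at the start. All three fittings are bare metal, friction on the pan about 0.5 to 0.7: they begin to slide at 25 to 36 degrees of tilt.
- nipple_brass: Brass double-threaded nipple with a hexagon in the middle, 25 x 34 x 29 mm (its threads run along y), about 70 g, lying in the pan; origin: centre of its underside as it lies at the start.
- plug_brass: Brass threaded plug with a square head, 27 x 27 x 25 mm, standing in the pan, head up; origin: centre of its underside as it stands at the start.
- steel_pot: Straight round steel pot without handles, 145 mm outside diameter, 143 mm high, mouth 120 mm clear, empty, 0.85 kg, loose on the counter. Origin: centre of its underside; z up.
- pot_rim (a point): Centre of the pot's mouth, at rim height, 143 mm above the counter.
- flux_tin: Bystander: green and white round tin, 62 mm diameter, 34 mm high; origin: centre of its underside.
- elbow_grey: Bystander: grey plastic elbow, 42 x 42 x 26 mm, on the counter; origin: centre of its underside.
- tape_spool: Bystander: small yellow spool of white sealing tape, 53 mm diameter, 16 mm high; origin: centre of its underside.
- service_tap: Bystander: small brass service tap, 21 x 44 x 33 mm, lying on the counter; origin: centre of its underside.

How it is judged:
By the outcome, as a careful person would: the job done as asked, in the order asked, and still so for the second after the job is handed in, with the robot touching nothing.
It also fails if it takes over 67 s, if anything falls off the work surface, if the arm or the gripper's body presses on something with over 40 N, if the wrist force passes 120 N, or if a joint passes its speed limit or range.

## Working session

There is one attempt and no reset: what is moved stays moved. The work goes in short steps, Python scripts to look and compute and a tool call to move; the robot and the scene stay as the last step left them, time stands still between calls to the robot, and variables do not carry over. Pictures are saved under pics/ and viewed, at most 10 in all, crops included, and the job is handed in when it is done.

Besides the shell and the picture viewer there is one more tool, called after "Emit:" by a JSON object that holds its "fn" and its "kwargs", one argument or row to a line. arm_command: Moves the arm, as the interface text tells. Its arguments: {"type":"object","properties":{"moves":{"type":"array"},"squeeze":{"type":"number"}},"required":["moves"]}

```bash
mkdir -p pics; python3 - <<'E'
from cell import robot
import cv2
for n in("side","top"):
    im=robot.read_camera(n); cv2.imwrite(f"pics/{n}0.png",cv2.resize(im[:,:,::-1],(800,600),interpolation=cv2.INTER_CUBIC)); cv2.imwrite(f"raw_{n}0.png",im[:,:,::-1])
    m=robot.camera_model(n); print(n,m)
print(robot.observe())
E
```

```text
side {'fx': 389.1804241942862, 'fy': 389.1804241942862, 'cx': 252.57600513809876, 'cy': 191.63088093287638, 'k1': -0.023341720944133625, 'R': array([[-0.24981966, -0.96823099,  0.01090336],
       [-0.71523986,  0.17692998, -0.67611221],
       [ 0.65270367, -0.17670464, -0.73671799]]), 't': array([0.03559522, 0.50373484, 0.60854742])}
top {'fx': 415.65486937061553, 'fy': 415.65486937061553, 'cx': 256.9140111609915, 'cy': 184.05004142444636, 'k1': -0.0277494185165316, 'R': array([[ 0.02378931, -0.99968541,  0.00794707],
       [-0.98963878, -0.02467465, -0.14144346],
       [ 0.14159505, -0.00449989, -0.98991444]]), 't': array([-0.09689167,  0.58286981,  0.86200987])}
{'time': 0.1, 'qpos': array([-1.36397633e+00,  3.42627446e-01,  1.52489066e+00,  1.32186791e-05,
        1.27539639e+00, -1.46013599e-01]), 'qvel': array([-0.00149541, -0.00055581, -0.00272549,  0.00065246,  0.00096368,
       -0.00103016]), 'joint_efforts': array([ 1.79956045e-03, -4.32003522e+01, -2.44694138e+01,  7.19071249e-02,
        5.26411249e-02, -5.85136513e-05]), 'tool_pos': array([ 0.18136398, -0.49230834,  0.22613851]), 'tool_rot': array([-3.14028671e+00, -2.04828780e-04,  3.52829608e-01]), 'contact_force': array([-0.77061484,  0.38106154, -0.12406304]), 'torque': array([0.05157879, 0.02668692, 0.03187376]), 'grip_force': 0.0, 'opening': 0.0915509865987954}
```

View pics/side0.png

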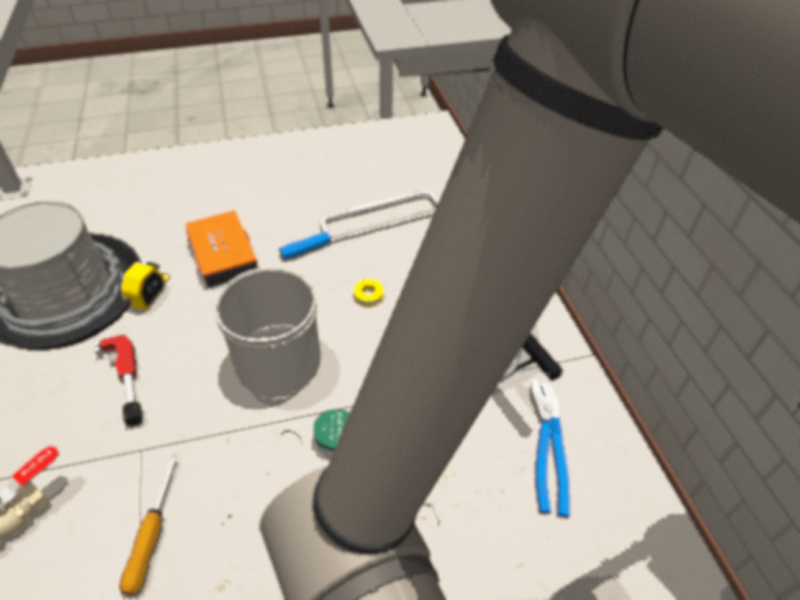

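View pics/top0.png

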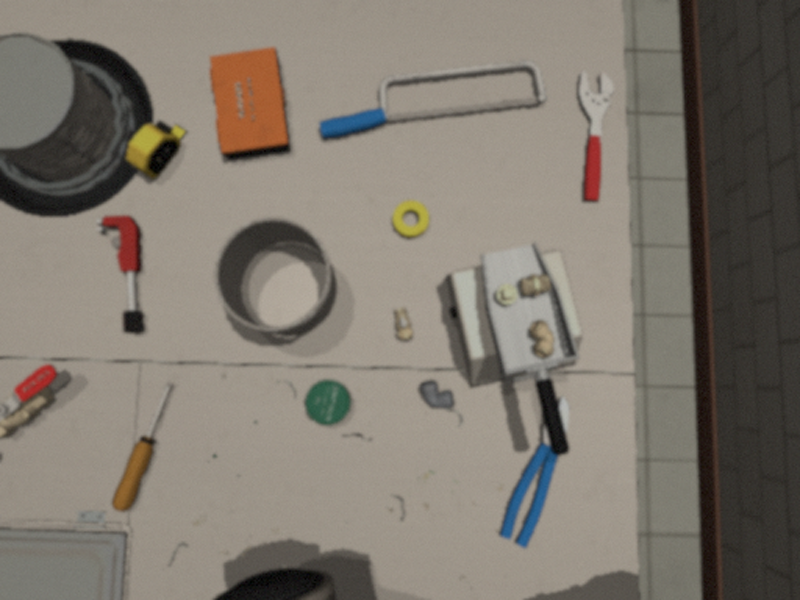

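The side view shows the pot (mouth about 267,305), but the arm hides the scale. In the top view the pan's spout is at about (510,248), its handle runs (540,375) to (560,452), and the pot's mouth is at about (275,280). I'll enlarge the pan to measure it.

```bash
cat > h.py <<'E'
import numpy as np, cv2
from cell import robot
from scipy.spatial.transform import Rotation as Ro
def px(n,X):
    m=robot.camera_model(n); p=m["R"]@np.asarray(X,float)+m["t"]; s=p[:2]/p[2]; s=s*(1+m["k1"]*(s@s))
    return np.array([m["fx"]*s[0]+m["cx"],m["fy"]*s[1]+m["cy"]])
def ray(n,u,v,z):
    m=robot.camera_model(n); d=np.array([(u-m["cx"])/m["fx"],(v-m["cy"])/m["fy"]]); s=d.copy()
    for _ in range(10): s=d/(1+m["k1"]*(s@s))
    C=-m["R"].T@m["t"]; w=m["R"].T@np.array([*s,1]); return C+w*(z-C[2])/w[2]
E
python3 - <<'E'
from h import *
im=cv2.imread("raw_top0.png")
c=im[145:295,275:385]; cv2.imwrite("pics/crop0.png",cv2.resize(c,None,fx=4,fy=4,interpolation=cv2.INTER_CUBIC))
k=.64
for nm,u,v,z in [("handle near",540*k,375*k,.137),("handle end",560*k,452*k,.137),("pot",275*k,280*k,.143),("tin",328*k,402*k,.034),("greyelb",436*k,394*k,.02),("tap",403*k,323*k,.02),("spool",410*k,219*k,.016)]: print(nm,ray("top",u,v,z).round(4))
print(ray("side",267*k,305*k,.143))
E
```

```text
handle near [ 0.4676 -0.2544  0.137 ]
handle end [ 0.3759 -0.2783  0.137 ]
pot [0.5761 0.0742 0.143 ]
tin [0.4254 0.0141 0.034 ]
greyelb [ 0.4395 -0.1345  0.02  ]
tap [ 0.5376 -0.0862  0.02  ]
spool [ 0.6898 -0.0929  0.016 ]
[0.57715262 0.07745415 0.143     ]
```

View pics/crop0.png

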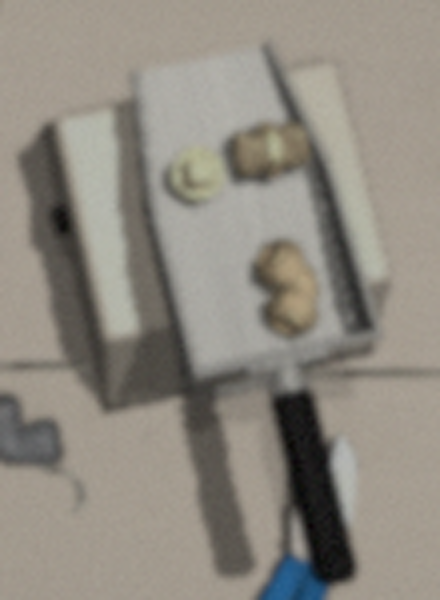

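```bash
cat >> h.py <<'E'
from scipy.optimize import minimize
def panpts(x,y,yaw,P,z0=.094,pitch=0):
    return (Ro.from_euler('xyz',[0,pitch,yaw]).as_matrix()@np.asarray(P,float).T).T+[x,y,z0]
HB=[(a,b,c) for a in(-.090,-.185) for b in(-.01,.01) for c in(.021,.043)]
def fit(mask,x0,z0,n="top",extra=()):
    H,W=mask.shape; S=4; big=cv2.resize(mask.astype(np.float32),None,fx=S,fy=S,interpolation=cv2.INTER_LINEAR)
    def cost(p):
        q=np.array([px(n,v) for v in panpts(*p,HB,z0)]); h=cv2.convexHull((q*S+S/2).astype(np.float32)*16)
        m=np.zeros(big.shape,np.uint8); cv2.fillConvexPoly(m,h.astype(np.int32),1,shift=4)
        c=np.abs(m-big).sum()/S/S
        for P,u in extra: c+=1.0*np.sum((px(n,panpts(*p,[P],z0)[0])-u)**2)
        return c
    return minimize(cost,x0,method="Nelder-Mead",options=dict(initial_simplex=np.array([x0]+[np.add(x0,d) for d in((.006,0,0),(0,.006,0),(0,0,.04))]),xatol=1e-5,fatol=.05))
E
python3 - <<'E'
from h import *
im=cv2.imread("raw_top0.png"); g=im.max(2); m=np.zeros(g.shape,bool); m[240:292,338:368]=g[240:292,338:368]<60
print(m.sum())
f=lambda a,b:(275+a/4-.5+.125,145+b/4-.5+.125)
ex=[((.080,.036,.017),f(133,73)),((.080,-.036,.017),f(268,43))]
for e in((),ex):
    r=fit(m,[.55,-.235,.255],.094,extra=e); print(r.x.round(4),r.fun)
    for P,u in ex: print(px("top",panpts(*r.x,[P])[0])-u)
print("grip -.105",panpts(*r.x,[(-.105,0,.032)]), "spout",panpts(*r.x,[(.08,0,.014)]))
# pot rim circle fit
for n in("top","side"):
    print(n,[px(n,[.577+.0725*c,.076+.0725*s,.143]).round(1)/.64 for c,s in((1,0),(-1,0),(0,1),(0,-1))])
E
```

```text
463
[ 0.5524 -0.2339  0.2613] 205.48046875
[-2.9596413   0.24066045]
[-2.48366127 -0.38379294]
[ 0.552  -0.2373  0.2273] 208.12545532101396
[-0.12147215 -0.41881087]
[0.62618014 0.11789339]
grip -.105 [[ 0.44973846 -0.26094534  0.126     ]] spout [[ 0.62998186 -0.21926422  0.108     ]]
top [array([276.5625 , 222.03125]), array([270.46875, 337.96875]), array([215.15625, 277.8125 ]), array([332.1875 , 280.78125])]
side [array([262.5    , 270.15625]), array([274.21875, 343.59375]), array([216.40625, 314.0625 ]), array([318.28125, 295.9375 ])]
```

```bash
python3 - <<'E'
from h import *
im=cv2.imread("raw_top0.png"); g=im.max(2)
for v in range(234,294,3):
    c=np.where(g[v,335:372]<75)[0]+335; print(v,len(c),c.min() if len(c) else 0,c.max() if len(c) else 0,end=' | ')
print()
for p in([.552,-.2373,.2273],[.5524,-.2339,.2613]):
    print([px("top",v).round(1).tolist() for v in panpts(*p,HB)])
E
```

```text
234 0 0 0 | 237 0 0 0 | 240 0 0 0 | 243 8 345 352 | 246 11 343 353 | 249 10 344 353 | 252 10 345 354 | 255 11 345 355 | 258 11 346 356 | 261 10 347 356 | 264 11 347 357 | 267 12 347 358 | 270 12 347 358 | 273 10 350 359 | 276 10 351 360 | 279 10 352 361 | 282 11 352 362 | 285 11 352 362 | 288 10 353 362 | 291 0 0 0 | 
[[349.7, 240.8], [352.3, 240.7], [339.8, 242.9], [342.2, 242.8], [361.0, 289.1], [363.9, 290.4], [351.0, 291.3], [353.7, 292.6]]
[[349.4, 240.0], [352.0, 239.9], [339.6, 242.4], [342.0, 242.4], [362.3, 288.0], [365.3, 289.2], [352.4, 290.5], [355.1, 291.8]]
```

Emit:
{"fn": "arm_command", "kwargs": {
  "moves": [
    [[0.04,-0.015,0],[0,0,0],0.09],
    [[0.08,-0.03,0],[0,0,0],0.09],
    [[0.12,-0.045,0],[0,0,0],0.09],
    [[0.16,-0.06,0],[0,0,0],0.09],
    [[0.2,-0.075,0],[0,0,0],0.09]
  ]
}}

```text
time: 0.6
tool_pos: [0.3441, -0.3518, 0.2265]
tool_rot: [-3.141, 0.0, 0.352]
contact_force: [1.0, -0.2, 0.3]
opening: 0.0901
grip_force: 0.0
```

Emit:
{"fn": "arm_command", "kwargs": {
  "moves": [
    [[0.04,-0.015,0],[0,0,0.03],0.09],
    [[0.08,-0.03,0],[0,0,0.06],0.09],
    [[0.11,-0.04,0.01],[0,0,0.1],0.09],
    [[0.132,-0.0496,0.02],[0,0,0.126],0.09],
    [[0.132,-0.0496,0.027],[0,0,0.126],0.09]
  ]
}}

```text
time: 1.1
tool_pos: [0.4513, -0.2587, 0.1987]
tool_rot: [-3.14, 0.0, 0.23]
contact_force: [-0.1, -0.2, 0.3]
opening: 0.09
grip_force: 0.0
```

```bash
python3 - <<'E'
from h import *
im=robot.read_camera("side")[:,:,::-1]; cv2.imwrite("raw_side1.png",im); o=robot.observe(); print(o["tool_pos"],o["tool_rot"],o["qpos"],o["time"])
cv2.imwrite("pics/side1.png",cv2.resize(im,(800,600),interpolation=cv2.INTER_CUBIC))
p=[.552,-.2373,.2273]
print("handle",[(px("side",v)/.64).round(0).tolist() for v in panpts(*p,HB)])
print("spout",[(px("side",v)/.64).round(0).tolist() for v in panpts(*p,[(.08,.036,.017),(.08,-.036,.017),(-.075,.046,.048),(-.075,-.046,.048)])])
E
```

```text
[ 0.44978828 -0.25959838  0.19766188] [-3.13921144e+00  2.21306613e-03  2.29906362e-01] [-6.70944367e-01  3.59045288e-01  1.58310831e+00 -2.74509549e-04
  1.20267978e+00  6.70047432e-01] 1.15
handle [[519.0, 331.0], [521.0, 321.0], [507.0, 336.0], [510.0, 326.0], [560.0, 379.0], [563.0, 369.0], [548.0, 385.0], [551.0, 375.0]]
spout [[432.0, 269.0], [471.0, 255.0], [483.0, 325.0], [536.0, 303.0]]
```

View pics/side1.png

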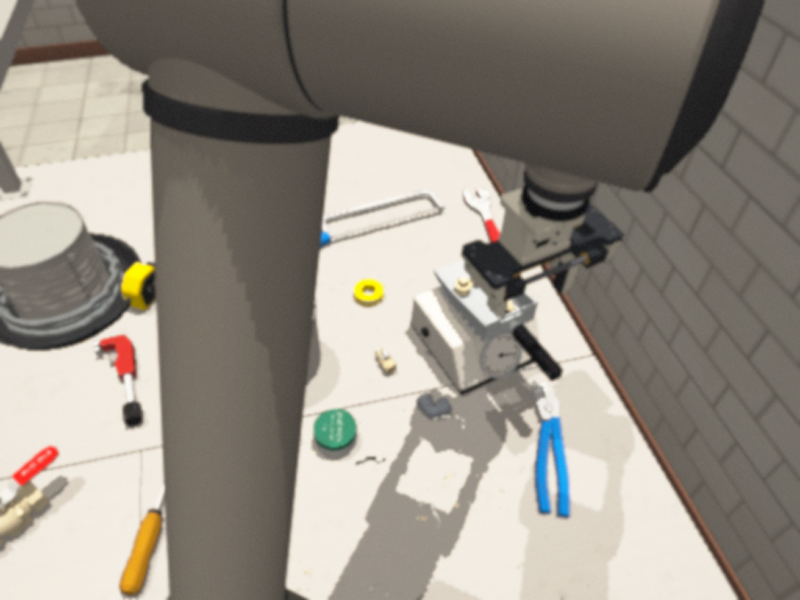

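The side view agrees with the model: handle from (517,326) to (555,372) and spout corner at (437,268), within 3 mm of prediction. Next I descend and grip.

Emit:
{"fn": "arm_command", "kwargs": {
  "moves": [
    [[0,0.0,0.02],[0,0,0],0.09],
    [[0,0.001,0.04],[0,0,0],0.09],
    [[0,0.001,0.06],[0,0,0],0.09],
    [[0,0.001,0.08],[0,0,0],0.09],
    [[0,0.001,0.092],[0,0,0],0.09]
  ]
}}

```text
time: 1.65
tool_pos: [0.4488, -0.2626, 0.1064]
tool_rot: [-3.14, 0.002, 0.226]
contact_force: [0.4, 0.2, -0.2]
opening: 0.0903
grip_force: 0.0
```

Emit:
{"fn": "arm_command", "kwargs": {
  "moves": [
    [[0,0,0],[0,0,0],0.05],
    [[0,0,0],[0,0,0],0.04],
    [[0,0,0],[0,0,0],0.032],
    [[0,0,0],[0,0,0],0.027],
    [[0,0,0],[0,0,0],0.024]
  ],
  "squeeze": 5
}}

```text
time: 2.15
tool_pos: [0.4504, -0.2622, 0.1084]
tool_rot: [3.141, -0.001, 0.227]
contact_force: [-0.5, -0.2, -0.0]
opening: 0.0548
grip_force: 0.0
```

Emit:
{"fn": "arm_command", "kwargs": {
  "moves": [
    [[0,0,0],[0,0,0],0.024],
    [[0,0,0],[0,0,0],0.024],
    [[0,0,0],[0,0,0],0.024],
    [[0,0,0],[0,0,0],0.024],
    [[0,0,0],[0,0,0],0.022]
  ],
  "squeeze": 5
}}

```text
time: 2.65
tool_pos: [0.4502, -0.262, 0.1077]
tool_rot: [3.142, 0.0, 0.227]
contact_force: [-0.0, 0.4, -0.7]
opening: 0.0223
grip_force: 0.0
```

Emit:
{"fn": "arm_command", "kwargs": {
  "moves": [
    [[0,0,0],[0,0,0],0.021],
    [[0,0,0],[0,0,0],0.02],
    [[0,0,0],[0,0,0],0.019],
    [[0,0,0],[0,0,0],0.018],
    [[0,0,0],[0,0,0],0.016]
  ],
  "squeeze": 5
}}

```text
time: 3.15
tool_pos: [0.4501, -0.262, 0.1077]
tool_rot: [3.142, 0.0, 0.227]
contact_force: [-0.7, -0.4, -1.4]
opening: 0.02
grip_force: 5.0
```

Emit:
{"fn": "arm_command", "kwargs": {
  "moves": [
    [[0,0,0],[0,0,0],0.0],
    [[0,0,0],[0,0,0],0.0],
    [[0,0,0],[0,0,0],0.0],
    [[0,0,0],[0,0,0],0.0],
    [[0,0,0],[0,0,0],0.0]
  ],
  "squeeze": 60
}}

```text
time: 3.65
tool_pos: [0.4501, -0.262, 0.1077]
tool_rot: [3.142, 0.0, 0.227]
contact_force: [0.1, -0.5, 0.8]
opening: 0.0196
grip_force: 60.0
```

Emit:
{"fn": "arm_command", "kwargs": {
  "moves": [
    [[0,0,-0.001],[0,0,0],0.0],
    [[0,0,-0.003],[0,0,0],0.0],
    [[0,0,-0.005],[0,0,0],0.0],
    [[0,0,-0.007],[0,0,0],0.0],
    [[0,0,-0.009],[0,0,0],0.0]
  ]
}}

```text
time: 4.15
tool_pos: [0.4498, -0.2617, 0.1163]
tool_rot: [-3.141, 0.001, 0.227]
contact_force: [1.9, -0.6, -8.4]
opening: 0.0195
grip_force: 60.0
```

Emit:
{"fn": "arm_command", "kwargs": {
  "moves": [
    [[0,0,-0.003],[0,0,0],0.0],
    [[0,0,-0.008],[0,0,0],0.0],
    [[0,0,-0.014],[0,0,0],0.0],
    [[0,0,-0.018],[0,0,0],0.0],
    [[0,0,-0.02],[0,0,0],0.0]
  ]
}}

```text
time: 4.65
tool_pos: [0.4504, -0.2622, 0.1376]
tool_rot: [3.141, -0.001, 0.227]
contact_force: [-0.5, 0.5, -3.2]
opening: 0.0193
grip_force: 60.0
```

```bash
python3 - <<'E'
from h import *
a=robot.read_camera("side")[:,:,::-1][110:270,240:400]; b=robot.read_camera("top")[:,:,::-1][130:290,260:420]
cv2.imwrite("pics/lift.png",cv2.resize(np.hstack([a,b]),None,fx=2.5,fy=2.5,interpolation=cv2.INTER_CUBIC))
o=robot.observe(); print(o["tool_pos"],o["tool_rot"],o["contact_force"],o["torque"])
E
```

```text
[ 0.45026925 -0.26211894  0.13720386] [ 3.14087184e+00 -4.57843232e-04  2.26848237e-01] [ 0.32348716  0.45621233 -3.71752389] [-0.05838543  0.42290862  0.00088495]
```

View pics/lift.png

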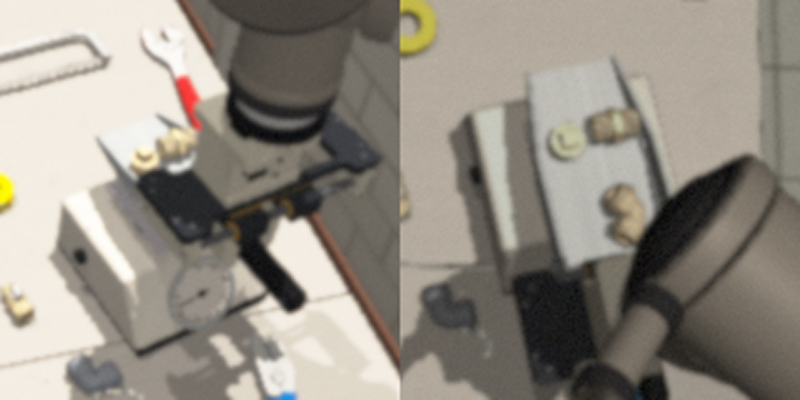

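The lift worked: all three fittings are aboard, and the force is about 3.9 N. Spout corners are at (528,72) and (617,57) in the right half, and (97,135) in the left. Now I check the pitch.

```bash
python3 - <<'E'
from h import *
g=np.array([.4502,-.2621,.1372+.019]);
def pan(P,pitch,yaw=.227,gx=-.105):
    M=Ro.from_euler('xyz',[0,pitch,yaw]).as_matrix(); return g+M@(np.array(P)-[gx,0,.032])
for d in(-3,0,3,6,9):
    p=np.radians(d); print(d,[ (px(n,pan(P,p))-u).round(1).tolist() for n,P,u in [("side",(.08,.036,.017),(278.8,164.)),("top",(.08,.036,.017),(311.2,158.8)),("top",(.08,-.036,.017),(346.8,152.8))]])
E
```

```text
-3 [[-0.9, -4.2], [-0.2, -0.8], [0.3, -2.1]]
0 [[-1.0, -1.1], [-0.8, 0.4], [-0.7, -0.7]]
3 [[-1.0, 2.1], [-1.4, 1.9], [-1.6, 0.8]]
6 [[-0.9, 5.3], [-1.9, 3.6], [-2.5, 2.6]]
9 [[-0.7, 8.5], [-2.3, 5.5], [-3.3, 4.5]]
```

The pan is level to about 1°. I raise it, then carry it smoothly to the pot.

Emit:
{"fn": "arm_command", "kwargs": {
  "moves": [
    [[0,0,-0.006],[0,0,0],0.0],
    [[0,0,-0.02],[0,0,0],0.0],
    [[0,0,-0.04],[0,0,0],0.0],
    [[0,0,-0.062],[0,0,0],0.0],
    [[0,0,-0.078],[0,0,0],0.0]
  ]
}}

```text
time: 5.25
tool_pos: [0.4503, -0.2622, 0.2163]
tool_rot: [3.141, -0.001, 0.227]
contact_force: [0.7, -0.7, -4.0]
opening: 0.0197
grip_force: 60.0
```

Emit:
{"fn": "arm_command", "kwargs": {
  "moves": [
    [[0,-0.004,-0.006],[0,0,0],0.0],
    [[0,-0.013,-0.008],[0,0,0],0.0],
    [[0.002,-0.027,-0.008],[0,0,0],0.0],
    [[0.003,-0.045,-0.008],[0,0,0],0.0],
    [[0.004,-0.065,-0.008],[0,0,0],0.0]
  ]
}}

```text
time: 5.75
tool_pos: [0.4386, -0.1957, 0.2219]
tool_rot: [-3.14, 0.001, 0.227]
contact_force: [-0.4, -0.1, -3.7]
opening: 0.0195
grip_force: 60.0
```

Emit:
{"fn": "arm_command", "kwargs": {
  "moves": [
    [[0.001,-0.021,0],[0,0,0],0.0],
    [[0.002,-0.042,0],[0,0,0],0.0],
    [[0.003,-0.063,0],[0,0,0],0.0],
    [[0.004,-0.084,0],[0,0,0],0.0],
    [[0.005,-0.105,0],[0,0,0],0.0]
  ]
}}

```text
time: 6.25
tool_pos: [0.4195, -0.0919, 0.2223]
tool_rot: [-3.141, 0.001, 0.228]
contact_force: [0.3, -0.1, -4.3]
opening: 0.0196
grip_force: 60.0
```

Emit:
{"fn": "arm_command", "kwargs": {
  "moves": [
    [[0.001,-0.021,0],[0,0,0],0.0],
    [[0.002,-0.042,0],[0,0,0],0.0],
    [[0.003,-0.062,0],[0,0,0.005],0.0],
    [[0.004,-0.08,0],[0,0,0.015],0.0],
    [[0.005,-0.096,0],[0,0,0.03],0.0]
  ]
}}

```text
time: 6.75
tool_pos: [0.4025, 0.0026, 0.2224]
tool_rot: [-3.141, 0.001, 0.198]
contact_force: [0.6, 1.0, -4.9]
opening: 0.0194
grip_force: 60.0
```

Emit:
{"fn": "arm_command", "kwargs": {
  "moves": [
    [[0.001,-0.014,0],[0,0,0.015],0.0],
    [[0.002,-0.026,0],[0,0,0.03],0.0],
    [[0.003,-0.036,0],[0,0,0.045],0.0],
    [[0.004,-0.043,0],[0,0,0.06],0.0],
    [[0.005,-0.047,0],[0,0,0.066],0.0]
  ]
}}

```text
time: 7.25
tool_pos: [0.3984, 0.049, 0.2224]
tool_rot: [-3.141, 0.001, 0.132]
contact_force: [0.4, 0.1, -3.9]
opening: 0.0195
grip_force: 60.0
```

```bash
cat >> h.py <<'E'
def plan(targets,c=(.5770,.0765),psi=.131,gx=-.105,base=None):
    """targets: (theta deg, spout setback from pot centre, spout z); prints tool-frame rows"""
    if base is None:
        o=robot.observe(); base=(np.array(o["tool_pos"]),Ro.from_euler('xyz',o["tool_rot"]))
    p0,R0=base; u=np.array([np.cos(psi),np.sin(psi),0])
    for th,sb,zs in targets:
        Rp=Ro.from_euler('xyz',[0,np.radians(th),psi]); Rt=Rp*Ro.from_euler('x',np.pi)
        S=np.array([*c,0])-sb*u+[0,0,zs]
        tcp=S-Rp.apply([.08-gx,0,.014-.013])
        print(th,"tcp",tcp.round(3),"shift",R0.inv().apply(tcp-p0).round(4).tolist(),"rot",(R0.inv()*Rt).as_rotvec().round(3).tolist())
E
python3 - <<'E'
from h import *
o=robot.observe(); print(o["tool_pos"],o["tool_rot"],o["qpos"],o["contact_force"],o["torque"],o["time"])
plan([(0,.01,.22),(5,.01,.21),(12,.018,.195),(20,.025,.18),(25,.03,.172),(30,.03,.165),(40,.03,.163),(50,.03,.163),(60,.03,.163)])
a=robot.read_camera("side")[:,:,::-1][60:300,60:300]; b=robot.read_camera("top")[:,:,::-1][60:300,100:340]
cv2.imwrite("pics/carry.png",cv2.resize(np.hstack([a,b]),None,fx=1.66,fy=1.66,interpolation=cv2.INTER_CUBIC))
E
```

```text
[0.39835572 0.04899953 0.22239864] [-3.14098317e+00  9.18481687e-04  1.31965846e-01] [-6.94665431e-02  1.18125916e-01  1.83598015e+00  4.45565332e-04
  1.18850848e+00  1.36919779e+00] [ 0.44647427  0.05776311 -3.89262871] [-0.00094855  0.37075979 -0.02041596] 7.25
0 tcp [0.384 0.051 0.219] shift [-0.0143, -0.0039, 0.0034] rot [-0.001, 0.001, 0.001]
5 tcp [0.384 0.051 0.225] shift [-0.0137, -0.0039, -0.0027] rot [-0.001, -0.086, 0.001]
12 tcp [0.38  0.05  0.232] shift [-0.0185, -0.004, -0.0101] rot [-0.001, -0.209, 0.001]
20 tcp [0.38  0.05  0.242] shift [-0.0185, -0.004, -0.0199] rot [-0.0, -0.348, 0.001]
25 tcp [0.381 0.051 0.249] shift [-0.0174, -0.004, -0.0269] rot [-0.0, -0.435, 0.001]
30 tcp [0.388 0.052 0.257] shift [-0.01, -0.004, -0.0342] rot [-0.0, -0.523, 0.001]
40 tcp [0.406 0.054 0.281] shift [0.0083, -0.004, -0.0588] rot [-0.0, -0.697, 0.001]
50 tcp [0.429 0.057 0.304] shift [0.031, -0.0039, -0.0817] rot [-0.0, -0.872, 0.001]
60 tcp [0.455 0.06  0.323] shift [0.0573, -0.0039, -0.1004] rot [-0.0, -1.046, 0.001]
```

View pics/carry.png

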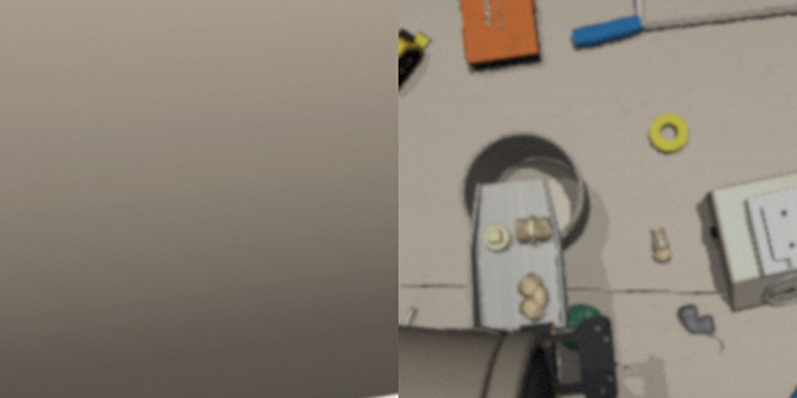

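The fittings are all aboard, with the spout over the mouth (spout edge at y≈182, pot centre about (526,192) in the crop). I work out the tipping rows.

```bash
cat >> h.py <<'E'
def pose(th,sb,zs,c=(.5770,.0765),psi=.131,gx=-.105):
    u=np.array([np.cos(psi),np.sin(psi),0]); Rp=Ro.from_euler('xyz',[0,np.radians(th),psi])
    return np.array([*c,0])-sb*u+[0,0,zs]-Rp.apply([.08-gx,0,.001]), Rp*Ro.from_euler('x',np.pi)
E
python3 - <<'E'
from h import *
W=[(1.5,.01,.219),(4,.01,.215),(7,.012,.208),(10,.015,.2),(13,.02,.193),
(16,.024,.187),(19,.027,.181),(21.5,.03,.176),(23.5,.03,.173),(25,.03,.171),
(26.5,.03,.169),(28,.03,.167),(29.5,.03,.166),(31,.03,.165),(32.5,.03,.165),
(34,.03,.164),(36,.03,.164),(38,.03,.164),(40,.03,.164),(41,.03,.164),
(43,.03,.164),(46,.03,.164),(49,.03,.164),(52,.03,.164),(54,.03,.164)]
b=None
for i in range(0,25,5): plan(W[i:i+5],base=b); b=pose(*W[i+4]); print()
E
```

```text
1.5 tcp [0.384 0.051 0.223] shift [-0.0147, -0.0046, -0.0003] rot [-0.0, -0.026, 0.001]
4 tcp [0.384 0.051 0.227] shift [-0.0144, -0.0046, -0.0044] rot [-0.0, -0.069, 0.001]
7 tcp [0.383 0.051 0.23 ] shift [-0.0155, -0.0046, -0.007] rot [-0.0, -0.122, 0.001]
10 tcp [0.381 0.051 0.231] shift [-0.0171, -0.0046, -0.0086] rot [-0.0, -0.174, 0.001]
13 tcp [0.378 0.05  0.234] shift [-0.0202, -0.0046, -0.0111] rot [-0.0, -0.226, 0.001]

16 tcp [0.377 0.05  0.237] shift [-0.0023, 0.0, -0.0029] rot [-0.0, -0.052, -0.0]
19 tcp [0.376 0.05  0.24 ] shift [-0.0032, -0.0, -0.0061] rot [-0.0, -0.105, -0.0]
21.5 tcp [0.376 0.05  0.243] shift [-0.004, 0.0, -0.0085] rot [-0.0, -0.148, -0.0]
23.5 tcp [0.379 0.05  0.246] shift [-0.0023, 0.0, -0.012] rot [-0.0, -0.183, -0.0]
25 tcp [0.381 0.051 0.248] shift [-0.001, 0.0, -0.0148] rot [-0.0, -0.209, -0.0]

26.5 tcp [0.383 0.051 0.251] shift [0.0009, -0.0, -0.003] rot [0.0, -0.026, -0.0]
28 tcp [0.385 0.051 0.253] shift [0.0019, 0.0, -0.0061] rot [0.0, -0.052, -0.0]
29.5 tcp [0.387 0.051 0.256] shift [0.0026, 0.0, -0.01] rot [0.0, -0.079, 0.0]
31 tcp [0.39
[... 250 characters left out ...]
0.272] shift [0.0008, -0.0, -0.0105] rot [0.0, -0.061, 0.0]
38 tcp [0.402 0.053 0.277] shift [0.0013, -0.0, -0.0169] rot [0.0, -0.096, 0.0]
40 tcp [0.406 0.054 0.282] shift [0.002, 0.0, -0.0233] rot [-0.0, -0.131, -0.0]
41 tcp [0.408 0.054 0.285] shift [0.0024, 0.0, -0.0265] rot [0.0, -0.148, 0.0]

43 tcp [0.412 0.055 0.289] shift [0.0001, -0.0, -0.0065] rot [0.0, -0.035, -0.0]
46 tcp [0.419 0.056 0.296] shift [0.0006, 0.0, -0.0161] rot [0.0, -0.087, 0.0]
49 tcp [0.426 0.057 0.303] shift [0.0017, 0.0, -0.0258] rot [0.0, -0.14, -0.0]
52 tcp [0.434 0.058 0.309] shift [0.0032, 0.0, -0.0353] rot [-0.0, -0.192, -0.0]
54 tcp [0.439 0.058 0.313] shift [0.0045, 0.0, -0.0416] rot [-0.0, -0.227, -0.0]
```

Emit:
{"fn": "arm_command", "kwargs": {
  "moves": [
    [[-0.003,-0.001,0],[0,-0.02,0],0.0],
    [[-0.007,-0.002,-0.004],[0,-0.06,0],0.0],
    [[-0.012,-0.003,-0.007],[0,-0.12,0],0.0],
    [[-0.016,-0.004,-0.009],[0,-0.174,0],0.0],
    [[-0.02,-0.004,-0.011],[0,-0.226,0],0.0]
  ]
}}

```text
time: 7.85
tool_pos: [0.3793, 0.0486, 0.2339]
tool_rot: [3.141, 0.228, 0.13]
contact_force: [-0.6, 0.3, -4.0]
opening: 0.0193
grip_force: 60.0
```

Emit:
{"fn": "arm_command", "kwargs": {
  "moves": [
    [[-0.002,0,-0.003],[0,-0.052,0],0.0],
    [[-0.003,0,-0.006],[0,-0.105,0],0.0],
    [[-0.004,0,-0.009],[0,-0.148,0],0.0],
    [[-0.002,0,-0.012],[0,-0.183,0],0.0],
    [[-0.001,0,-0.015],[0,-0.209,0],0.0]
  ]
}}

```text
time: 8.35
tool_pos: [0.3823, 0.0489, 0.2484]
tool_rot: [3.141, 0.436, 0.13]
contact_force: [-0.1, 0.5, -5.1]
opening: 0.0197
grip_force: 60.0
```

Emit:
{"fn": "arm_command", "kwargs": {
  "moves": [
    [[0.001,0,-0.003],[0,-0.026,0],0.0],
    [[0.002,0,-0.006],[0,-0.052,0],0.0],
    [[0.003,0,-0.01],[0,-0.079,0],0.0],
    [[0.003,0,-0.014],[0,-0.105,0],0.0],
    [[0.004,0,-0.019],[0,-0.131,0],0.0]
  ]
}}

```text
time: 8.85
tool_pos: [0.3937, 0.0504, 0.2641]
tool_rot: [3.141, 0.567, 0.13]
contact_force: [-0.1, -0.4, -3.4]
opening: 0.0195
grip_force: 60.0
```

```bash
python3 - <<'E'
from h import *
o=robot.observe(); print(o["tool_pos"],o["tool_rot"],o["qpos"],o["contact_force"],o["torque"],o["time"], pose(32.5,.03,.165)[0])
b=robot.read_camera("top")[:,:,::-1][90:270,100:300]
cv2.imwrite("pics/tip1.png",cv2.resize(b,None,fx=2.5,fy=2.5,interpolation=cv2.INTER_CUBIC))
E
```

```text
[0.3937359  0.05038113 0.26409686] [3.14136505 0.56653363 0.13016153] [-0.00673288  0.42984349  1.42372424 -0.07649237  1.84950858  1.43399731] [-0.05728838 -0.41816453 -3.41300866] [ 0.08073243 -0.3868423  -0.01502183] 8.85 [0.39203381 0.05212986 0.26355704]
```

View pics/tip1.png

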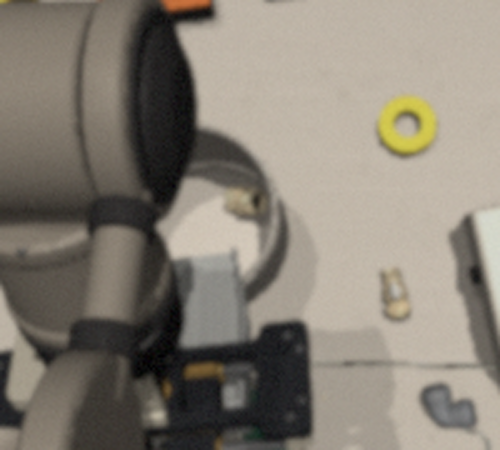

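The nipple is already inside the pot, at about (245,200), and the spout is over the mouth. I keep tipping.

Emit:
{"fn": "arm_command", "kwargs": {
  "moves": [
    [[0.001,0,-0.004],[0,-0.026,0],0.0],
    [[0.001,0,-0.01],[0,-0.061,0],0.0],
    [[0.001,0,-0.017],[0,-0.096,0],0.0],
    [[0.002,0,-0.023],[0,-0.131,0],0.0],
    [[0.002,0,-0.027],[0,-0.148,0],0.0]
  ]
}}

```text
time: 9.4
tool_pos: [0.4099, 0.0525, 0.2855]
tool_rot: [3.141, 0.714, 0.13]
contact_force: [-0.1, -0.2, -3.1]
opening: 0.0197
grip_force: 60.0
```

Emit:
{"fn": "arm_command", "kwargs": {
  "moves": [
    [[0,0,-0.006],[0,-0.035,0],0.0],
    [[0.001,0,-0.016],[0,-0.087,0],0.0],
    [[0.002,0,-0.026],[0,-0.14,0],0.0],
    [[0.003,0,-0.035],[0,-0.192,0],0.0],
    [[0.004,0,-0.042],[0,-0.227,0],0.0]
  ]
}}

```text
time: 9.9
tool_pos: [0.4402, 0.0566, 0.3148]
tool_rot: [3.141, 0.942, 0.13]
contact_force: [-0.5, -0.6, -2.6]
opening: 0.0197
grip_force: 60.0
```

Emit:
{"fn": "arm_command", "kwargs": {
  "moves": [
    [[0,0,0],[0,0,0],0.0],
    [[0,0,0],[0,0,0],0.0],
    [[0,0,0],[0,0,0],0.0],
    [[0,0,0],[0,0,0],0.0],
    [[0,0,0],[0,0,0],0.0]
  ]
}}

```text
time: 10.4
tool_pos: [0.4393, 0.0567, 0.3153]
tool_rot: [3.141, 0.94, 0.131]
contact_force: [0.2, -0.4, -2.2]
opening: 0.0197
grip_force: 60.0
```

```bash
python3 - <<'E'
from h import *
F=[]
o=robot.observe(); print(o["tool_pos"],o["tool_rot"],o["qpos"],o["contact_force"],o["torque"],o["time"])
b=robot.read_camera("top")[:,:,::-1][90:270,100:300]
cv2.imwrite("tip2.png",cv2.resize(b,None,fx=2.5,fy=2.5,interpolation=cv2.INTER_CUBIC))
E
```

```text
[0.43932141 0.05667318 0.31529011] [3.14131656 0.93992681 0.13056346] [ 0.01986237  0.70501315  1.02341815 -0.12563306  2.34618699  1.41714475] [ 0.15288231 -0.40836093 -2.17530178] [ 0.10957027 -0.71485883 -0.0073889 ] 10.4
```

```bash
python3 - <<'E'
from h import *
W=[(48,.03,.17),(41,.03,.178),(34,.027,.19),(27,.024,.2),(20,.02,.21),(13,.015,.215),(7,.01,.218),(2,.01,.22),(0,.01,.22)]
plan(W[:5]); plan(W[5:],base=pose(*W[4]))
E
```

```text
48 tcp [0.424 0.056 0.307] shift [-0.0023, -0.0017, 0.0175] rot [-0.0, 0.102, -0.0]
41 tcp [0.408 0.054 0.299] shift [-0.005, -0.0017, 0.035] rot [-0.0, 0.225, -0.0]
34 tcp [0.398 0.053 0.293] shift [-0.0064, -0.0017, 0.0471] rot [-0.0, 0.347, -0.0]
27 tcp [0.389 0.052 0.283] shift [-0.0037, -0.0017, 0.0595] rot [-0.0, 0.469, -0.0]
20 tcp [0.384 0.051 0.272] shift [0.0021, -0.0017, 0.0698] rot [-0.0, 0.591, -0.0]
13 tcp [0.383 0.051 0.256] shift [0.0045, 0.0, 0.0161] rot [0.0, 0.122, 0.0]
7 tcp [0.385 0.051 0.24 ] shift [0.0116, -0.0, 0.0307] rot [0.0, 0.227, 0.0]
2 tcp [0.384 0.051 0.225] shift [0.0153, 0.0, 0.0443] rot [0.0, 0.314, 0.0]
0 tcp [0.384 0.051 0.219] shift [0.0175, -0.0, 0.0504] rot [0.0, 0.349, 0.0]
```

Emit:
{"fn": "arm_command", "kwargs": {
  "moves": [
    [[-0.002,0,0.0175],[0,0.102,0],0.0],
    [[-0.005,0,0.035],[0,0.225,0],0.0],
    [[-0.006,0,0.047],[0,0.347,0],0.0],
    [[-0.004,0,0.0595],[0,0.469,0],0.0],
    [[0.002,0,0.07],[0,0.591,0],0.0]
  ]
}}

```text
time: 10.95
tool_pos: [0.3841, 0.0495, 0.2725]
tool_rot: [3.141, 0.344, 0.131]
contact_force: [-0.3, 1.1, -2.7]
opening: 0.0197
grip_force: 60.0
```

Emit:
{"fn": "arm_command", "kwargs": {
  "moves": [
    [[0.0045,0,0.016],[0,0.122,0],0.0],
    [[0.0116,0,0.031],[0,0.227,0],0.0],
    [[0.015,0,0.044],[0,0.314,0],0.0],
    [[0.0175,0,0.05],[0,0.351,0],0.0],
    [[0.0175,0,0.05],[0,0.351,0],0.0]
  ]
}}

```text
time: 11.45
tool_pos: [0.3818, 0.0494, 0.2188]
tool_rot: [-3.141, 0.001, 0.131]
contact_force: [-0.3, 0.0, -2.0]
opening: 0.0194
grip_force: 60.0
```

Emit:
{"fn": "arm_command", "kwargs": {
  "moves": [
    [[0,0.004,0],[0,0,0],0.0],
    [[0,0.013,0],[0,0,0],0.0],
    [[0,0.03,0],[0,0,0],0.0],
    [[0,0.05,0],[0,0,0],0.0],
    [[0,0.075,0],[0,0,0],0.0]
  ]
}}

```text
time: 11.95
tool_pos: [0.3943, -0.0261, 0.2193]
tool_rot: [3.141, -0.001, 0.132]
contact_force: [-0.4, -1.1, -2.9]
opening: 0.0196
grip_force: 60.0
```

Emit:
{"fn": "arm_command", "kwargs": {
  "moves": [
    [[0,0.025,0],[0,0,0],0.0],
    [[0,0.05,0],[0,0,0],0.0],
    [[0,0.07,0],[0,0,0],0.0],
    [[0,0.08,0],[0,0,0],0.0],
    [[0,0.085,0],[0,0,0],0.0]
  ]
}}

```text
time: 12.45
tool_pos: [0.405, -0.1104, 0.219]
tool_rot: [-3.141, -0.0, 0.129]
contact_force: [0.6, 0.8, -1.7]
opening: 0.0196
grip_force: 60.0
```

```bash
python3 - <<'E'
from h import *
o=robot.observe(); print(o["tool_pos"],o["tool_rot"],o["qpos"],o["contact_force"],o["torque"],o["time"])
b=robot.read_camera("top")[:,:,::-1]; cv2.imwrite("raw_top3.png",b)
cv2.imwrite("pics/after.png",cv2.resize(b[60:300,90:400],None,fx=2.5,fy=2.5,interpolation=cv2.INTER_CUBIC))
E
```

```text
[ 0.40501209 -0.11043149  0.2190212 ] [-3.14145768e+00 -3.74886078e-04  1.29397586e-01] [-4.49449022e-01  1.55636252e-01  1.80082136e+00  3.43317450e-04
  1.18489508e+00  9.91820509e-01] [ 0.56875244  0.84126271 -1.71238513] [-0.01070577  0.27217166 -0.01197944] 12.45
```

View pics/after.png

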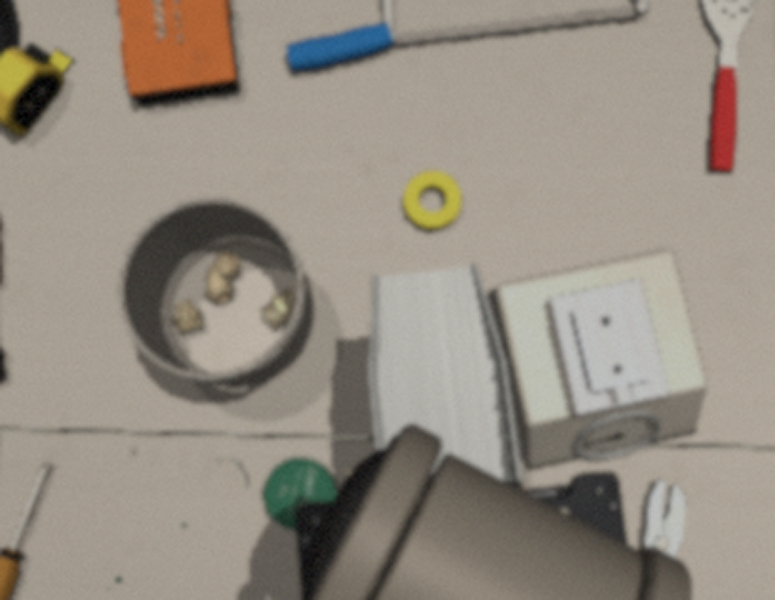

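All three fittings are inside the pot, at (222,278), (188,316) and (277,310). The platform plate is visible with corners (548,297), (638,280), (665,398) and (575,415), and the empty pan is next to it. I check for pan slip and the seat's position.

```bash
python3 - <<'E'
from h import *
f=lambda a,b:(a/2.5+90-.3,b/2.5+60-.3)
o=robot.observe(); g=np.array(o["tool_pos"])+[0,0,.019]; yaw=o["tool_rot"][2]
for d in(-3,0,3,6):
    M=Ro.from_euler('xyz',[0,np.radians(d),yaw]).as_matrix()
    print(d,[(px("top",g+M@(np.array(P)-[-.105,0,.032]))-f(*u)).round(1).tolist() for P,u in [((.08,.036,.017),(373,278)),((.08,-.036,.017),(475,265))]])
c=[ray("top",*f(*u),.0985)[:2] for u in((548,297),(638,280),(665,398),(575,415))]
c=np.array(c); print(c.round(4),c.mean(0)); 
a=(c[0]+c[1])/2-(c[2]+c[3])/2; print("len",np.hypot(*a),"yaw",np.arctan2(a[1],a[0])); b=(c[0]+c[3])/2-(c[1]+c[2])/2; print("w",np.hypot(*b),"yaw",np.arctan2(b[1],b[0])-np.pi/2)
for h in(50,70):
  pass
print("boss etc seat+", px("top",[.552,-.2373,.1075]))
im=cv2.imread("raw_top3.png")
cv2.imwrite("pics/plate.png",np.hstack([cv2.resize(im[165:235,295:380],None,fx=6,fy=6,interpolation=cv2.INTER_CUBIC)]))
s=robot.read_camera("side")[:,:,::-1]; cv2.imwrite("raw_side3.png",s)
E
```

```text
-3 [[0.3, -2.6], [1.1, -1.7]]
0 [[0.5, -1.3], [0.7, -0.4]]
3 [[0.8, 0.2], [0.5, 1.2]]
6 [[1.0, 2.0], [0.2, 3.0]]
[[ 0.5911 -0.1883]
 [ 0.607  -0.2623]
 [ 0.5108 -0.2836]
 [ 0.4955 -0.2107]] [ 0.55109557 -0.23622757]
len 0.09835348114233547 yaw 0.2240976906180606
w 0.07504225261168056 yaw 0.2104540336933156
boss etc seat+ [333.67406926 197.59913574]
```

View pics/plate.png

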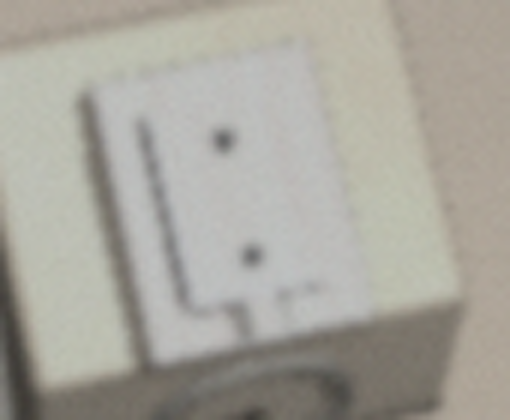

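The plate centre measures (0.551,-0.236) with yaw about 0.22, and its size checks out at 98 x 75 mm. That matches the grasp pose, and the pan hasn't slipped. I return above the seat.

Emit:
{"fn": "arm_command", "kwargs": {
  "moves": [
    [[0.001,0.008,0],[0,0,0],0.0],
    [[0.004,0.026,0],[0,0,0],0.0],
    [[0.008,0.05,0],[0,0,-0.02],0.0],
    [[0.012,0.075,0],[0,0,-0.05],0.0],
    [[0.016,0.1,0],[0,0,-0.08],0.0]
  ]
}}

```text
time: 13.05
tool_pos: [0.4341, -0.2069, 0.2193]
tool_rot: [3.141, -0.001, 0.213]
contact_force: [-0.0, -0.4, -3.0]
opening: 0.0197
grip_force: 60.0
```

```bash
cat > d.py <<'E'
from h import *
import sys
T=np.array([float(x) for x in sys.argv[1:4]]); yaw=float(sys.argv[4])
P=[];Q=[]
for i in range(4):
    o=robot.observe(); P.append(o["tool_pos"]);Q.append(o["tool_rot"])
p=np.mean(P,0);R=Ro.from_euler('xyz',Q[0]);Rt=Ro.from_euler('xyz',[np.pi,0,yaw])
print(p,Q[0],"F",o["contact_force"],o["torque"]); print("shift",R.inv().apply(T-p).round(4),"rot",(R.inv()*Rt).as_rotvec().round(4),o["time"],o["opening"])
E
python3 d.py .4501 -.262 .219 .227
```

```text
[ 0.43414406 -0.20687179  0.21927942] [ 3.14123636e+00 -1.14915324e-03  2.13490968e-01] F [-0.00953716 -0.41889945 -3.04881296] [-0.08141759  0.15661501 -0.01485738]
shift [0.0039 0.0573 0.0003] rot [ 0.0004 -0.0011 -0.0135] 13.05 0.01970313626298835
```

Emit:
{"fn": "arm_command", "kwargs": {
  "moves": [
    [[0.001,0.022,0],[0,0,-0.006],0.0],
    [[0.003,0.041,0],[0,0,-0.013],0.0],
    [[0.004,0.052,0],[0,0,-0.0145],0.0],
    [[0.004,0.0565,0],[0,0,-0.0145],0.0],
    [[0.004,0.0565,0],[0,0,-0.0145],0.0]
  ]
}}

```text
time: 13.55
tool_pos: [0.4494, -0.2605, 0.219]
tool_rot: [-3.141, -0.001, 0.225]
contact_force: [-0.0, 0.5, -3.1]
opening: 0.0194
grip_force: 60.0
```

Emit:
{"fn": "arm_command", "kwargs": {
  "moves": [
    [[0,0,0.01],[0,0,0],0.0],
    [[0,0,0.03],[0,0,0],0.0],
    [[0,0,0.05],[0,0,0],0.0],
    [[0,0,0.065],[0,0,0],0.0],
    [[0,0,0.075],[0,0,0],0.0]
  ]
}}

```text
time: 14.05
tool_pos: [0.4488, -0.2594, 0.1426]
tool_rot: [-3.14, 0.0, 0.226]
contact_force: [0.2, -0.4, -2.5]
opening: 0.0198
grip_force: 60.0
```

Emit:
{"fn": "arm_command", "kwargs": {
  "moves": [
    [[0,0,0],[0,0,0],0.0],
    [[0,0,0],[0,0,0],0.0],
    [[0,0,0],[0,0,0],0.0],
    [[0,0,0],[0,0,0],0.0],
    [[0,0,0],[0,0,0],0.0]
  ]
}}

```text
time: 14.55
tool_pos: [0.4497, -0.2609, 0.1447]
tool_rot: [3.141, -0.002, 0.225]
contact_force: [0.8, 0.1, -2.6]
opening: 0.0195
grip_force: 60.0
```

```bash
python3 d.py .4501 -.262 .1077 .227
```

```text
[ 0.44971873 -0.26091447  0.14471215] [ 3.14055474e+00 -1.66201557e-03  2.25279367e-01] F [ 0.79797811  0.07867859 -2.63089343] [-0.01776924  0.21976672  0.04883916]
shift [0.0001 0.0011 0.037 ] rot [ 0.001  -0.0017 -0.0017] 14.55 0.019477581452335923
```

Emit:
{"fn": "arm_command", "kwargs": {
  "moves": [
    [[0,0.001,0.005],[0,0,-0.0015],0.0],
    [[0,0.001,0.01],[0,0,-0.0015],0.0],
    [[0,0.001,0.014],[0,0,-0.0015],0.0],
    [[0,0.001,0.017],[0,0,-0.0015],0.0],
    [[0,0.001,0.019],[0,0,-0.0015],0.0]
  ]
}}

```text
time: 15.05
tool_pos: [0.4496, -0.2616, 0.1246]
tool_rot: [-3.141, -0.0, 0.227]
contact_force: [-0.2, 0.7, -2.5]
opening: 0.0195
grip_force: 60.0
```

Emit:
{"fn": "arm_command", "kwargs": {
  "moves": [
    [[0,0,0],[0,0,0],0.0],
    [[0,0,0],[0,0,0],0.0],
    [[0,0,0],[0,0,0],0.0],
    [[0,0,0],[0,0,0],0.0],
    [[0,0,0],[0,0,0],0.0]
  ]
}}

```text
time: 15.55
tool_pos: [0.4498, -0.2618, 0.1253]
tool_rot: [3.141, -0.001, 0.227]
contact_force: [0.2, 0.9, -2.0]
opening: 0.0197
grip_force: 60.0
```

```bash
python3 d.py .4501 -.262 .1077 .227
```

```text
[ 0.44978766 -0.26176281  0.12527817] [ 3.14121400e+00 -1.14302455e-03  2.26809647e-01] F [ 0.1653955   0.86888882 -1.96874715] [-0.03043165  0.24285148 -0.05739787]
shift [0.0002 0.0003 0.0176] rot [ 0.0004 -0.0011 -0.0002] 15.55 0.019662582161574706
```

Emit:
{"fn": "arm_command", "kwargs": {
  "moves": [
    [[0,0,0.002],[0,0,0],0.0],
    [[0,0,0.004],[0,0,0],0.0],
    [[0,0,0.006],[0,0,0],0.0],
    [[0,0,0.007],[0,0,0],0.0],
    [[0,0,0.008],[0,0,0],0.0]
  ]
}}

```text
time: 16.05
tool_pos: [0.4499, -0.2618, 0.1171]
tool_rot: [3.141, -0.001, 0.227]
contact_force: [0.5, -0.6, -0.6]
opening: 0.0196
grip_force: 60.0
```

Emit:
{"fn": "arm_command", "kwargs": {
  "moves": [
    [[0,0,0.001],[0,0,0],0.0],
    [[0,0,0.002],[0,0,0],0.0],
    [[0,0,0.003],[0,0,0],0.0],
    [[0,0,0.004],[0,0,0],0.0],
    [[0,0,0.004],[0,0,0],0.0]
  ]
}}

```text
time: 16.55
tool_pos: [0.45, -0.262, 0.1133]
tool_rot: [3.141, -0.002, 0.227]
contact_force: [0.1, -1.7, 0.3]
opening: 0.0197
grip_force: 60.0
```

```bash
python3 d.py .4501 -.262 .1077 .227
```

```text
[ 0.44998756 -0.2619967   0.11333398] [ 3.14068967e+00 -1.50793059e-03  2.26655180e-01] F [ 0.06408836 -1.65525     0.29073611] [-0.2744911   0.03067276 -0.07339512]
shift [0.0001 0.     0.0056] rot [ 0.0009 -0.0015 -0.0003] 16.55 0.019686762656459914
```

Emit:
{"fn": "arm_command", "kwargs": {
  "moves": [
    [[0,0,0.001],[0,0,0],0.0],
    [[0,0,0.002],[0,0,0],0.0],
    [[0,0,0.003],[0,0,0],0.0],
    [[0,0,0.004],[0,0,0],0.0],
    [[0,0,0.005],[0,0,0],0.0]
  ]
}}

```text
time: 17.05
tool_pos: [0.4499, -0.262, 0.1084]
tool_rot: [3.141, -0.001, 0.227]
contact_force: [-1.1, -2.2, 5.0]
opening: 0.0198
grip_force: 60.0
```

```bash
python3 d.py .4501 -.262 .1077 .227
```

```text
[ 0.44994019 -0.26197036  0.10837316] [ 3.14073944e+00 -1.46310288e-03  2.26684146e-01] F [-1.13659759 -2.21932728  4.98029369] [-0.30310941 -0.05091763 -0.09997087]
shift [0.0001 0.0001 0.0007] rot [ 0.0009 -0.0015 -0.0003] 17.05 0.019782055835365082
```

Emit:
{"fn": "arm_command", "kwargs": {
  "moves": [
    [[0,0,0.001],[0,0,0],0.0],
    [[0,0,0.002],[0,0,0],0.0],
    [[0,0,0.003],[0,0,0],0.0],
    [[0,0,0.004],[0,0,0],0.0],
    [[0,0,0.004],[0,0,0],0.0]
  ]
}}

```text
time: 17.55
tool_pos: [0.45, -0.2618, 0.1045]
tool_rot: [3.141, -0.002, 0.227]
contact_force: [-1.3, -1.1, 7.2]
opening: 0.0198
grip_force: 60.0
```

```bash
python3 d.py .4501 -.262 .1077 .227
```

```text
[ 0.4499951  -0.26184864  0.10451518] [ 3.14086812e+00 -1.62582912e-03  2.26767458e-01] F [-1.25563    -1.10432303  7.2441369 ] [-0.1212581  -0.18464662 -0.0240957 ]
shift [ 0.0001  0.0002 -0.0032] rot [ 0.0007 -0.0016 -0.0002] 17.55 0.019769452197920357
```

Emit:
{"fn": "arm_command", "kwargs": {
  "moves": [
    [[0,0,0.001],[0,0,0],0.0],
    [[0,0,0.002],[0,0,0],0.0],
    [[0,0,0.003],[0,0,0],0.0],
    [[0,0,0.003],[0,0,0],0.0],
    [[0,0,0.003],[0,0,0],0.0]
  ]
}}

```text
time: 18.05
tool_pos: [0.4499, -0.2619, 0.1015]
tool_rot: [3.141, -0.001, 0.227]
contact_force: [-1.7, -1.0, 7.7]
opening: 0.0197
grip_force: 60.0
```

```bash
python3 d.py .4501 -.262 .1077 .227
```

```text
[ 0.44990751 -0.26186953  0.1015411 ] [ 3.14087698e+00 -1.43332530e-03  2.26746803e-01] F [-1.6577034  -0.96324025  7.67734292] [-0.19054173 -0.02540136 -0.07361629]
shift [ 0.0002  0.0002 -0.0062] rot [ 0.0007 -0.0014 -0.0003] 18.05 0.019702256788691704
```

Emit:
{"fn": "arm_command", "kwargs": {
  "moves": [
    [[0,0,0.001],[0,0,0],0.0],
    [[0,0,0.002],[0,0,0],0.0],
    [[0,0,0.003],[0,0,0],0.0],
    [[0,0,0.003],[0,0,0],0.0],
    [[0,0,0.003],[0,0,0],0.0]
  ]
}}

```text
time: 18.55
tool_pos: [0.4498, -0.2619, 0.0989]
tool_rot: [3.141, -0.001, 0.227]
contact_force: [-2.9, -1.0, 8.2]
opening: 0.0195
grip_force: 60.0
```

```bash
python3 d.py .4501 -.262 .1077 .227
```

```text
[ 0.44981314 -0.26193349  0.09886756] [ 3.14072572e+00 -1.41532602e-03  2.26730343e-01] F [-2.86571991 -1.03620457  8.19973883] [-0.08405885  0.04720769 -0.02247165]
shift [ 0.0003  0.0001 -0.0088] rot [ 0.0009 -0.0014 -0.0003] 18.55 0.01948342208049036
```

Emit:
{"fn": "arm_command", "kwargs": {
  "moves": [
    [[0,0,-0.002],[0,0,0],0.0],
    [[0,0,-0.004],[0,0,0],0.0],
    [[0,0,-0.006],[0,0,0],0.0],
    [[0,0,-0.008],[0,0,0],0.0],
    [[0,0,-0.008],[0,0,0],0.0]
  ]
}}

```text
time: 19.05
tool_pos: [0.45, -0.2618, 0.1063]
tool_rot: [3.141, -0.001, 0.227]
contact_force: [0.9, -1.3, 2.7]
opening: 0.0195
grip_force: 60.0
```

```bash
python3 d.py .4501 -.262 .1077 .227
python3 - <<'E'
from h import *
a=robot.read_camera("side")[:,:,::-1][120:260,240:380]; b=robot.read_camera("top")[:,:,::-1][130:270,260:400]
cv2.imwrite("pics/seat.png",cv2.resize(np.hstack([a,b]),None,fx=2.8,fy=2.8,interpolation=cv2.INTER_CUBIC))
E
```

```text
[ 0.45001146 -0.26178369  0.10632947] [ 3.14101226e+00 -1.47721554e-03  2.26798125e-01] F [ 0.88099703 -1.32818819  2.70757537] [-0.28745212 -0.24793905 -0.1079304 ]
shift [ 0.      0.0002 -0.0014] rot [ 0.0006 -0.0015 -0.0002] 19.05 0.01953949151715847
```

View pics/seat.png

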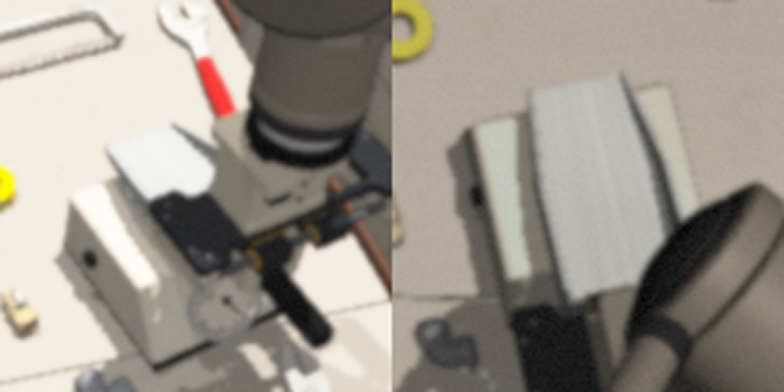

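In the last crop, the spout corners are where they were at the start: left pane (107,150), right pane (530,88). The force against height matches a fully seated pan. I ease off and let go.

Emit:
{"fn": "arm_command", "kwargs": {
  "moves": [
    [[0,0,-0.001],[0,0,0],0.0],
    [[0,0,-0.002],[0,0,0],0.0],
    [[0,0,-0.003],[0,0,0],0.0],
    [[0,0,-0.003],[0,0,0],0.0],
    [[0,0,-0.003],[0,0,0],0.0]
  ],
  "squeeze": 10
}}

```text
time: 19.65
tool_pos: [0.4498, -0.2615, 0.109]
tool_rot: [-3.141, -0.001, 0.227]
contact_force: [2.8, 0.2, 0.5]
opening: 0.0202
grip_force: 10.0
```

```bash
python3 d.py .4501 -.262 .1077 .227
```

```text
[ 0.44976061 -0.26151924  0.10900894] [-3.14138198e+00 -9.41006890e-04  2.26858353e-01] F [2.83760841 0.1971539  0.54451025] [-0.08348588 -0.36862352  0.01091138]
shift [0.0002 0.0005 0.0013] rot [-0.0002 -0.0009 -0.0001] 19.65 0.020213369877404137
```

Emit:
{"fn": "arm_command", "kwargs": {
  "moves": [
    [[0,0,0],[0,0,0],0.021],
    [[0,0,0],[0,0,0],0.024],
    [[0,0,0],[0,0,0],0.028],
    [[0,0,0],[0,0,0],0.035],
    [[0,0,0],[0,0,0],0.045]
  ]
}}

```text
time: 20.15
tool_pos: [0.4496, -0.2616, 0.1091]
tool_rot: [-3.141, -0.001, 0.227]
contact_force: [-0.2, 0.3, 0.0]
opening: 0.0387
grip_force: 0.0
```

```bash
python3 d.py .4501 -.262 .1077 .227
```

```text
[ 0.44964086 -0.2616154   0.10908887] [-3.14148271e+00 -7.42526359e-04  2.26806909e-01] F [-0.205629    0.31698918  0.04790517] [0.00328656 0.06650566 0.0031992 ]
shift [0.0004 0.0005 0.0014] rot [-0.0001 -0.0007 -0.0002] 20.15 0.0386543711890528
```

Emit:
{"fn": "arm_command", "kwargs": {
  "moves": [
    [[0,0,-0.01],[0,0,0],0.06],
    [[0,0,-0.03],[0,0,0],0.06],
    [[0,0,-0.055],[0,0,0],0.04],
    [[0,0,-0.075],[0,0,0],0.02],
    [[0,0,-0.085],[0,0,0],0.0]
  ]
}}

```text
time: 20.65
tool_pos: [0.4504, -0.2622, 0.1967]
tool_rot: [3.139, -0.003, 0.227]
contact_force: [0.0, -0.2, -0.4]
opening: 0.0396
grip_force: 0.0
```

Emit:
{"fn": "arm_command", "kwargs": {
  "moves": [
    [[0.015,0,0],[0,0,0],0.0],
    [[0.035,0,0],[0,0,0],0.0],
    [[0.055,0,0],[0,0,0],0.0],
    [[0.066,0,0],[0,0,0],0.0],
    [[0.066,0,0],[0,0,0],0.0]
  ]
}}

```text
time: 21.15
tool_pos: [0.5147, -0.2464, 0.1939]
tool_rot: [-3.141, -0.001, 0.228]
contact_force: [0.3, -0.3, -1.0]
opening: 0.0019
grip_force: 0.0
```

Emit:
{"fn": "arm_command", "kwargs": {
  "moves": [
    [[0,0,0.01],[0,0,0],0.0],
    [[0,0,0.025],[0,0,0],0.0],
    [[0,0,0.045],[0,0,0],0.0],
    [[0,0,0.06],[0,0,0],0.0],
    [[0,0,0.07],[0,0,0],0.0]
  ]
}}

```text
time: 21.65
tool_pos: [0.5125, -0.2467, 0.1225]
tool_rot: [-3.14, 0.001, 0.226]
contact_force: [1.0, 0.6, -0.0]
opening: 0.0005
grip_force: 0.0
```

Emit:
{"fn": "arm_command", "kwargs": {
  "moves": [
    [[0,0,0.002],[0,0,0],0.0],
    [[0,0,0.004],[0,0,0],0.0],
    [[0,0,0.006],[0,0,0],0.0],
    [[0,0,0.007],[0,0,0],0.0],
    [[0,0,0.007],[0,0,0],0.0]
  ]
}}

```text
time: 22.15
tool_pos: [0.5142, -0.247, 0.1175]
tool_rot: [3.141, -0.001, 0.227]
contact_force: [0.2, -0.1, 0.5]
opening: 0.0004
grip_force: 0.0
```

Emit:
{"fn": "arm_command", "kwargs": {
  "moves": [
    [[0,0,0.001],[0,0,0],0.0],
    [[0,0,0.002],[0,0,0],0.0],
    [[0,0,0.003],[0,0,0],0.0],
    [[0,0,0.004],[0,0,0],0.0],
    [[0,0,0.004],[0,0,0],0.0]
  ]
}}

```text
time: 22.65
tool_pos: [0.514, -0.2468, 0.113]
tool_rot: [-3.142, -0.001, 0.227]
contact_force: [0.5, 0.6, 0.1]
opening: 0.0003
grip_force: 0.0
```

Emit:
{"fn": "arm_command", "kwargs": {
  "moves": [
    [[0,0,0.001],[0,0,0],0.0],
    [[0,0,0.002],[0,0,0],0.0],
    [[0,0,0.003],[0,0,0],0.0],
    [[0,0,0.003],[0,0,0],0.0],
    [[0,0,0.003],[0,0,0],0.0]
  ]
}}

```text
time: 23.15
tool_pos: [0.5141, -0.2469, 0.1102]
tool_rot: [3.141, -0.001, 0.227]
contact_force: [-0.6, -0.7, -0.5]
opening: 0.0002
grip_force: 0.0
```

Emit:
{"fn": "arm_command", "kwargs": {
  "moves": [
    [[0,0,0.001],[0,0,0],0.0],
    [[0,0,0.002],[0,0,0],0.0],
    [[0,0,0.003],[0,0,0],0.0],
    [[0,0,0.003],[0,0,0],0.0],
    [[0,0,0.003],[0,0,0],0.0]
  ]
}}

```text
time: 23.65
tool_pos: [0.5141, -0.2469, 0.1074]
tool_rot: [3.141, -0.001, 0.227]
contact_force: [-0.1, 1.1, 2.7]
opening: 0.0004
grip_force: 1.2
```

Contact comes at z≈0.110, as expected for a fully seated pan. I press a little to be sure.

Emit:
{"fn": "arm_command", "kwargs": {
  "moves": [
    [[0,0,0.0015],[0,0,0],0.0],
    [[0,0,0.003],[0,0,0],0.0],
    [[0,0,0.0045],[0,0,0],0.0],
    [[0,0,0.006],[0,0,0],0.0],
    [[0,0,0.007],[0,0,0],0.0]
  ]
}}

```text
time: 24.15
tool_pos: [0.5141, -0.247, 0.1007]
tool_rot: [3.141, -0.001, 0.227]
contact_force: [-3.1, 0.4, 8.7]
opening: 0.0003
grip_force: 4.3
```

Emit:
{"fn": "arm_command", "kwargs": {
  "moves": [
    [[0,0,0.001],[0,0,0],0.0],
    [[0,0,0.0015],[0,0,0],0.0],
    [[0,0,0.0015],[0,0,0],0.0],
    [[0,0,0.0015],[0,0,0],0.0],
    [[0,0,0.0015],[0,0,0],0.0]
  ]
}}

```text
time: 24.65
tool_pos: [0.5142, -0.247, 0.0999]
tool_rot: [3.141, -0.002, 0.227]
contact_force: [-3.1, 2.0, 13.2]
opening: 0.0007
grip_force: 6.0
```

At the lower stop (plate z 0.086) the floor is at 0.100, so the pan is fully home. I retreat slowly.

Emit:
{"fn": "arm_command", "kwargs": {
  "moves": [
    [[0,0,-0.002],[0,0,0],0.0],
    [[0,0,-0.005],[0,0,0],0.0],
    [[0,0,-0.008],[0,0,0],0.0],
    [[0,0,-0.011],[0,0,0],0.0],
    [[0,0,-0.015],[0,0,0],0.0]
  ]
}}

```text
time: 25.15
tool_pos: [0.5138, -0.2467, 0.1134]
tool_rot: [-3.141, -0.0, 0.227]
contact_force: [-0.0, 1.1, -0.5]
opening: 0.0006
grip_force: 0.0
```

Emit:
{"fn": "arm_command", "kwargs": {
  "moves": [
    [[0,0,-0.02],[0,0,0],0.0],
    [[0,0,-0.05],[0,0,0],0.0],
    [[0,0,-0.08],[0,0,0],0.0],
    [[0,0,-0.1],[0,0,0],0.0],
    [[0,0,-0.11],[0,0,0],0.0]
  ]
}}

```text
time: 25.65
tool_pos: [0.5145, -0.2472, 0.2256]
tool_rot: [3.139, -0.003, 0.227]
contact_force: [-0.9, 0.5, 0.4]
opening: 0.0004
grip_force: 0.0
```

Emit:
{"fn": "arm_command", "kwargs": {
  "moves": [
    [[-0.04,0,0],[0,0,0],0.0],
    [[-0.08,0.0,0],[0,0,0],0.0],
    [[-0.12,0.02,0],[0,0,0],0.0],
    [[-0.14,0.04,0],[0,0,0],0.0],
    [[-0.14,0.05,0],[0,0,0],0.0]
  ]
}}

```text
time: 26.15
tool_pos: [0.3867, -0.3286, 0.2231]
tool_rot: [-3.141, 0.0, 0.224]
contact_force: [0.6, 0.4, 0.2]
opening: 0.0004
grip_force: 0.0
```

```bash
python3 - <<'E'
from h import *
im=robot.read_camera("top")[:,:,::-1]; o=robot.observe(); print(o["tool_pos"],o["contact_force"],o["time"])
a=cv2.imread("raw_top0.png"); g0=a.max(2);g=im.max(2)
for G in(g0,g):
    print([(v,*(lambda c:(c.min(),c.max()) if len(c) else (0,0))(np.where(G[v,335:372]<75)[0]+335)) for v in range(246,292,8)])
d=cv2.absdiff(cv2.GaussianBlur(a,(5,5),0),cv2.GaussianBlur(np.ascontiguousarray(im),(5,5),0)).max(2)
for n,(x0,x1,y0,y1) in dict(pot=(130,225,130,230),spoutarea=(305,370,150,175),tin=(190,230,235,275),grey=(265,295,240,265),tap=(250,268,192,222),spool=(248,278,126,156)).items(): print(n,d[y0:y1,x0:x1].max(),(d[y0:y1,x0:x1]>40).sum())
E
```

```text
[ 0.38826537 -0.32932264  0.22305394] [-0.33146843 -1.1725214   0.29288952] 26.2
[(246, np.int64(343), np.int64(353)), (254, np.int64(345), np.int64(355)), (262, np.int64(347), np.int64(356)), (270, np.int64(347), np.int64(358)), (278, np.int64(351), np.int64(361)), (286, np.int64(353), np.int64(362))]
[(246, np.int64(343), np.int64(352)), (254, np.int64(345), np.int64(354)), (262, np.int64(347), np.int64(356)), (270, np.int64(347), np.int64(358)), (278, np.int64(347), np.int64(360)), (286, np.int64(344), np.int64(371))]
pot 72 161
spoutarea 46 9
tin 11 0
grey 10 0
tap 10 0
spool 11 0
```

```bash
python3 -c "
from cell import robot
print(robot.hand_in())"
```

```text
the job is handed in; nothing more can be done
None
```

The job is handed in, with no verdict returned. All three fittings are in the pot, the empty pan is pressed fully home on the scale the same way round and released, and the other things I compared in the images were unmoved; it took about 26 s.

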